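Stopper the two sold bottles

ROBOT

A 7-joint arm with a two-finger parallel gripper is mounted at the origin on the work surface. World frame = base frame: x ahead of the robot, y to its left, z up, the work surface at z = 0. Lengths are in m, angles in rad, forces in N, time in s.
With the tool pointing down it reaches from about 0.4 to 0.85 m from the base axis. Payload 4.5 kg.
Tool frame: the origin (TCP) lies at the very end of the fingers, on their centre line; the grasp point (between the pads) lies 19 mm behind it; z points along the fingers, y is the line along which they close (so a half turn about z gives the same grasp; the last joint's range is limited). The gripper opens to 88 mm and grips with 3 to 60 N. Pads are 18 mm wide; open, the fingers measure 123 mm over their backs; the gripper's body (75 mm by 187 mm) begins 45 mm behind the grasp point.
Start: joints at [-1.263, 0.689, -0.195, 1.565, 0.157, 0.902, -0.215], TCP at [0.169, 0.602, 0.239] pointing down, gripper open.
Joint ranges: [-3.01, 3.01], [-0.46, 2.08], [-1.47, 1.51], [0.13, 2.56], [-1, 4.14], [0.04, 2.09], [-2.66, 2.66]. Speed limits (rad/s): [2.57, 2.57, 3.14, 3.14, 3.14, 3.14, 3.14].

INTERFACE

Orientations are given as a unit quaternion [x, y, z, w].
In Python, from plant import ctrl gives the robot as it stands.
- The arm moves only by the shell command python3 -m inch 'ROWS' [FORCE]. ROWS is JSON, a list of rows, each a list of 3 entries, a list of its own where there are three numbers: the gripper's target within -1 to 1 (shut at 1, half-way at 0, fully open at -1), then the shift along the tool's x, y, z normalised to -1 to 1, where 1 is 0.02 m, then the turn, a rotation vector about the tool's x, y, z normalised to -1 to 1, where 1 is 5 degrees. A call has 1 to 5 rows; each row shifts and turns the commanded pose from where the row before left it, along the tool's axes as they then stand; what a row does not reach is not made up. A row lasts 1/12 s, in which the tool goes at most 41.7 mm and 7.16 degrees, less where a joint would pass 70% of its speed; a pose out of reach is approached as far as the arm can. A call with a number of a shift or a turn outside -1 to 1 is refused whole. A call with a gripper value outside its range is refused whole. The fingers move at their own pace and stop on an object; FORCE is the grip in N (left out, the last holds). Time passes only in rows, so rows that do not move let the fingers close. It gives the time, the measured TCP pose, the force, the opening and the grip force at its end, in the units of the state.
- ctrl.get_obs(): the state, without advancing time (a new reading comes with each control period).
- ctrl.read_camera(name): name is "scene" or "side" or "wrist"; returns a dict with "frame" (480x640x3 uint8, red, green, blue), "intrinsics" (3x3 intrinsics, pixels), "distortion" ([k1, k2, p1, p2, k3] as OpenCV has them; the pictures are not rectified), "rvec" (rotation vector, rad) and "tvec" (3), from world to camera coordinates, as OpenCV has them; the wrist camera has in their place "T_tool_cam" (4x4, takes a point from camera to tool coordinates, whose origin is the TCP and whose axes are the flange's). Camera axes: x right, y down, z forward; pixel columns grow to the right and rows downward; lengths in m; the calibration is good to about 2 mm. A picture is of the moment at which its call begins: read the wrist's pose just before it. There is no depth.
- ctrl.job_done(): hands the job in; it is judged then, once.
The state is a dict: "t": time; "q": joint angles; "qvel": joint speeds; "tau": joint torques, N m; "ee_pos": TCP position; "ee_rot": TCP orientation; "ft_force": force on the tool from outside, world axes, zero at the start; "ft_torque": the same for the moment, N m; "gripper_width": opening from 0.0 (shut) to 1.0 (fully open); "finger_force": force on a finger pad.
Only numpy, scipy, OpenCV 4.12 (cv2) and the standard library are available. Lean on these libraries where they do the work, as an engineer would, in place of code of your own. Each camera call takes 0.05 s, during which the arm holds its last target. There are 200 camera calls.

TASK

Of the five bottles standing on the wooden board, the yellow and the green are sold: with the fingertips, gently press the stopper of each fully home, then draw back. The red, white and blue bottles are open for tasting, so leave their stoppers standing up; do not lift or tip any bottle or shift it from its place, and leave the cups, jar and gift box alone.

Things in the scene. Friction and masses are not known exactly. Their poses are not given: they have to be found in the camera images.
- yellow_bottle: yellow glazed bottle standing loose on the board, about 0.4 kg; round, 66 mm across up to 85 mm, then a neck 25 to 29 mm across whose rim is 145 mm above its foot. Origin: centre of its foot; z up along the bottle.
- yellow_stopper (a joint): how far the yellow bottle's stopper is pushed in (m): 0 = standing 12 mm above the rim, 0.012 = fully home, its cap resting on the rim. It slides stiffly (about 3 N) and stays where it is left; no spring.
- yellow_top (a point): centre of the top face of the yellow bottle's stopper, moving with it. The stopper's cap is a brown wooden disc 32 mm across and 14 mm thick; fully home this point is 159 mm above the bottle's foot.
- green_bottle: green glazed bottle standing loose on the board, about 0.4 kg; round, 62 mm across up to 105 mm, then a neck 25 to 29 mm across whose rim is 165 mm above its foot. Origin: centre of its foot; z up along the bottle.
- green_stopper (a joint): how far the green bottle's stopper is pushed in (m): 0 = standing 12 mm above the rim, 0.012 = fully home, its cap resting on the rim. It slides stiffly (about 3 N) and stays where it is left; no spring.
- green_top (a point): centre of the top face of the green bottle's stopper, moving with it. The stopper's cap is a brown wooden disc 32 mm across and 14 mm thick; fully home this point is 179 mm above the bottle's foot.
- red_bottle: dark red glazed bottle standing loose on the board, about 0.4 kg; round, 66 mm across up to 85 mm, then a neck 25 to 29 mm across whose rim is 145 mm above its foot. Origin: centre of its foot; z up along the bottle.
- red_stopper (a joint): how far the dark red bottle's stopper is pushed in (m): 0 = standing 12 mm above the rim, 0.012 = fully home, its cap resting on the rim. It slides stiffly (about 3 N) and stays where it is left; no spring.
- red_top (a point): centre of the top face of the dark red bottle's stopper, moving with it. The stopper's cap is a brown wooden disc 32 mm across and 14 mm thick; fully home this point is 159 mm above the bottle's foot.
- white_bottle: white glazed bottle standing loose on the board, about 0.4 kg; round, 62 mm across up to 105 mm, then a neck 25 to 29 mm across whose rim is 165 mm above its foot. Origin: centre of its foot; z up along the bottle.
- white_stopper (a joint): how far the white bottle's stopper is pushed in (m): 0 = standing 12 mm above the rim, 0.012 = fully home, its cap resting on the rim. It slides stiffly (about 3 N) and stays where it is left; no spring.
- white_top (a point): centre of the top face of the white bottle's stopper, moving with it. The stopper's cap is a brown wooden disc 32 mm across and 14 mm thick; fully home this point is 179 mm above the bottle's foot.
- blue_bottle: dark blue glazed bottle standing loose on the board, about 0.4 kg; round, 64 mm across up to 95 mm, then a neck 25 to 29 mm across whose rim is 155 mm above its foot. Origin: centre of its foot; z up along the bottle.
- blue_stopper (a joint): how far the dark blue bottle's stopper is pushed in (m): 0 = standing 12 mm above the rim, 0.012 = fully home, its cap resting on the rim. It slides stiffly (about 3 N) and stays where it is left; no spring.
- blue_top (a point): centre of the top face of the dark blue bottle's stopper, moving with it. The stopper's cap is a brown wooden disc 32 mm across and 14 mm thick; fully home this point is 169 mm above the bottle's foot.
- board: fixed wooden display board, 260 mm (its x) by 400 mm (its y), 20 mm thick, carrying the bottles and two cups. Origin: centre of its underside, on the table.
- cup_a: small white tasting cup standing loose on the board, 42 mm across the rim, 42 mm tall. Origin: centre of its foot; z up.
- cup_b: small white tasting cup standing loose on the board, 42 mm across the rim, 42 mm tall. Origin: centre of its foot; z up.
- jar: glass jar with a yellow cap, 72 mm across, 85 mm tall, loose on the table at the left. Origin: centre of its foot; z up.
- giftbox: closed cardboard gift box, 90 x 130 x 60 mm, loose on the table at the right. Origin: centre of its underside; z up.
Not all that is in view belongs to the job. Of the things like the yellow_bottle, leave any that is pink; of the rest the larger one is meant.

How it is judged:
At the end, for the whole second after the job is handed in: the yellow and green stoppers are within 1.5 mm of fully home, the other three are pushed in less than 6 mm of their 12 mm; every bottle stands still and upright (within 0.1 rad) within 30 mm of where it started, and so do the cups, jar and gift box (value of joint each of yellow_stopper, green_stopper above 0.0105 m and value of joint each of red_stopper, white_stopper, blue_stopper below 0.006 m and distance of each of yellow_bottle, green_bottle, red_bottle, white_bottle, blue_bottle, cup_a, cup_b, jar, giftbox from where it was at the start of the episode below 0.03 m and angle between each of yellow_bottle, green_bottle, red_bottle, white_bottle, blue_bottle, cup_a, cup_b, jar, giftbox's own z axis and vertical below 0.1 rad and linear speed of each of yellow_bottle, green_bottle, red_bottle, white_bottle, blue_bottle below 0.02 m/s); the robot touches nothing.
It fails at once if a stopper other than the yellow and green bottles' is pushed in (value of joint any of red_stopper, white_stopper, blue_stopper above 0.006 m).
It fails at once if a bottle is lifted off the board (height (world z) of any of yellow_bottle, green_bottle, red_bottle, white_bottle, blue_bottle above 0.032 m).
It fails at once if a bottle is tipped or shoved away (angle between any of yellow_bottle, green_bottle, red_bottle, white_bottle, blue_bottle's own z axis and vertical above 0.3 rad or distance of any of yellow_bottle, green_bottle, red_bottle, white_bottle, blue_bottle from where it was at the start of the episode above 0.04 m).
It fails at once if a cup, the jar or the gift box is moved or tipped (angle between any of cup_a, cup_b, jar, giftbox's own z axis and vertical above 0.3 rad or distance of any of cup_a, cup_b, jar, giftbox from where it was at the start of the episode above 0.03 m).
It fails at once if a bottle or its stopper is pressed with more than 40 N (contact force between the arm and yellow_bottle above 40 N or contact force between the arm and green_bottle above 40 N or contact force between the arm and red_bottle above 40 N or contact force between the arm and white_bottle above 40 N or contact force between the arm and blue_bottle above 40 N).
It also fails if it takes over 37 s, if anything falls off the work surface, if the arm or the gripper's body presses on something with over 40 N, if the wrist force passes 120 N, or if a joint passes its speed limit or range.

## Working session

There is one attempt and no reset: what is moved stays moved. The work goes in short steps, Python scripts to look and compute and a shell command to move; the robot and the scene stay as the last step left them, time stands still between calls to the robot, and variables do not carry over. Pictures are saved under pics/ and viewed, at most 10 in all, crops included, and the job is handed in when it is done.

```bash
mkdir -p pics; cat > h.py <<'E'
from plant import ctrl
import cv2, numpy as np
from scipy.spatial.transform import Rotation as R
def snap(n,f):
    c=ctrl.read_camera(n); cv2.imwrite('pics/'+f,c['frame'][:,:,::-1]); np.savez('pics/'+n+'.npz',**c); return c
def proj(n,P):
    c=np.load('pics/'+n+'.npz'); return cv2.projectPoints(np.array(P,float).reshape(-1,3),c['rvec'],c['tvec'],c['intrinsics'],c['distortion'])[0].reshape(-1,2)
def atz(n,uv,z):
    c=np.load('pics/'+n+'.npz'); M=cv2.Rodrigues(c['rvec'])[0]; o=-M.T@c['tvec'].ravel()
    p=cv2.undistortPoints(np.array(uv,float).reshape(-1,1,2),c['intrinsics'],c['distortion']).reshape(-1,2)
    d=np.c_[p,np.ones(len(p))]@M; return o+d*((z-o[2])/d[:,2])[:,None]
E
python3 - <<'E'
from h import *
for n in('scene','side'): snap(n,n+'1.png')
o=ctrl.get_obs(); print(o['t'],o['ee_pos'],R.from_quat(o['ee_rot']).as_matrix().round(3),o['gripper_width'],o['ft_force'])
E
```

```text
0.1 [0.16890571 0.60116961 0.23799944] [[-0.963  0.27  -0.   ]
 [ 0.27   0.963 -0.002]
 [-0.    -0.002 -1.   ]] 1.001743239171989 [-1.00441213 -0.49469138  0.29701314]
```

View pics/scene1.png

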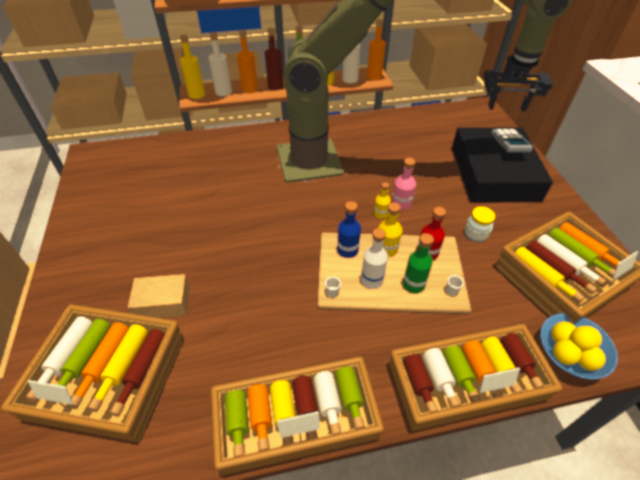

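View pics/side1.png

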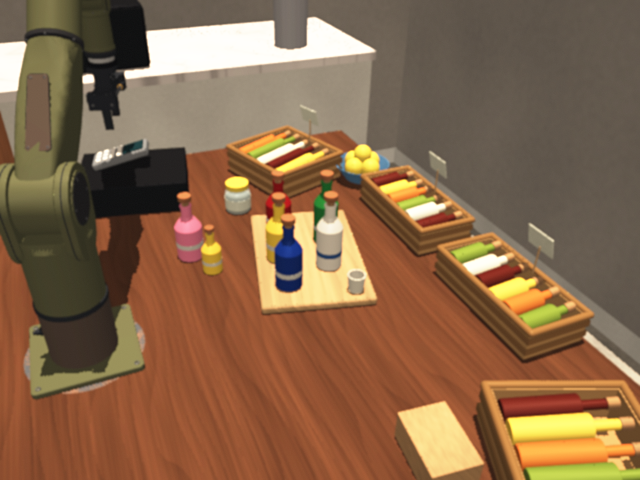

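Yellow candidates in the scene view are pink (405,187), which is excluded, the small yellow off the board (383,203), and the larger yellow on the board (391,235). The last fits because it is the larger one and stands on the board. Green is at (418,268). I'll confirm in an enlarged crop.

```bash
python3 - <<'E'
import cv2,numpy as np
a=cv2.imread('pics/scene1.png')[150:310,320:480]; b=cv2.imread('pics/side1.png')[160:320,230:390]
cv2.imwrite('pics/crop1.png',np.hstack([cv2.resize(x,(400,400),interpolation=cv2.INTER_CUBIC) for x in(a,b)]))
E
```

```text
(no output)
```

View pics/crop1.png

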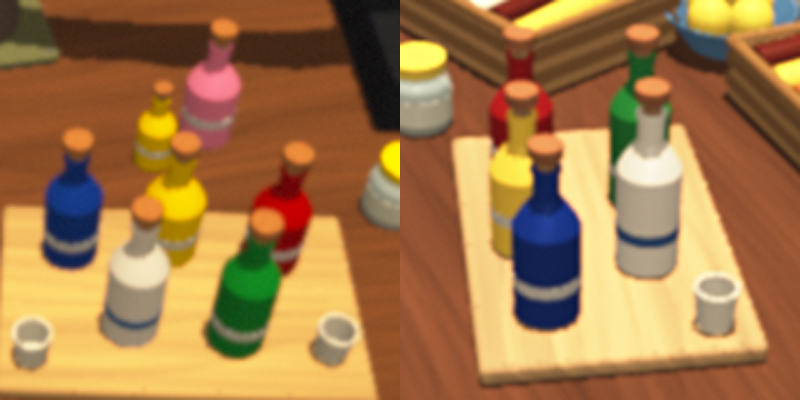

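Confirmed: the larger yellow stands on the board with its cap top near scene (394,207) / side (278,197). Green's cap top is at scene (426,238) / side (327,174). All five cap tops, for clearances:

```bash
python3 - <<'E'
from h import *
S=dict(y=((394.4,206.6),(278.4,196.3),.191),g=((426.4,237.6),(326.8,173.6),.211),r=((439.2,210.4),(277.6,174.2),.191),w=((378.8,233.2),(331.2,194.4),.211),b=((351.2,205.2),(288,217.6),.201))
for k,(a,b,z) in S.items(): print(k,atz('scene',[a],z).round(3),atz('side',[b],z).round(3))
c=ctrl.read_camera('wrist'); print(c['T_tool_cam'].round(3),c['intrinsics'])
E
```

```text
y [[0.476 0.137 0.191]] [[0.469 0.128 0.191]]
g [[0.611 0.169 0.211]] [[0.602 0.156 0.211]]
r [[0.513 0.246 0.191]] [[0.506 0.233 0.191]]
w [[0.574 0.062 0.211]] [[0.57  0.059 0.211]]
b [[0.458 0.025 0.201]] [[0.45  0.017 0.201]]
[[ 0.001 -0.954 -0.299  0.079]
 [ 1.     0.001 -0.     0.   ]
 [ 0.    -0.299  0.954 -0.146]
 [ 0.     0.     0.     1.   ]] [[338.99847836   0.         318.93524029]
 [  0.         338.99847836 240.65990657]
 [  0.           0.           1.        ]]
```

```bash
python3 -m inch '[[1,[0,0,-0.8],[0,0,0]],[1,[-0.5,-0.36,-0.8],[0,0,0]],[1,[-0.98,-0.72,-0.8],[0,0,0]],[1,[-0.98,-0.72,-0.6],[0,0,0]],[1,[-0.98,-0.72,0],[0,0,0]]]' 5
for i in 1 2 3; do python3 -m inch '[[1,[-0.98,-0.72,0],[0,0,0]],[1,[-0.98,-0.72,0],[0,0,0]],[1,[-0.98,-0.72,0],[0,0,0]],[1,[-0.98,-0.72,0],[0,0,0]],[1,[-0.98,-0.72,0],[0,0,0]]]'; done
```

```text
t: 0.57
ee_pos: [0.2223, 0.5352, 0.301]
ee_rot: [0.136, 0.991, 0.002, 0.0]
ft_force: [0.4, -0.3, 0.3]
gripper_width: 0.645
finger_force: 0.0
t: 0.98
ee_pos: [0.297, 0.4376, 0.2986]
ee_rot: [0.136, 0.991, -0.0, -0.0]
ft_force: [0.1, 0.2, 0.4]
gripper_width: 0.269
finger_force: 0.0
t: 1.4
ee_pos: [0.3719, 0.3418, 0.2986]
ee_rot: [0.136, 0.991, -0.0, -0.0]
ft_force: [-0.0, 0.0, 0.2]
gripper_width: 0.005
finger_force: 0.0
t: 1.82
ee_pos: [0.4467, 0.246, 0.2986]
ee_rot: [0.136, 0.991, -0.0, -0.0]
ft_force: [0.4, 0.4, -0.4]
gripper_width: 0.006
finger_force: 0.0
```

```bash
python3 -m inch '[[1,[-0.98,-0.72,0],[0,0,0]],[1,[-0.98,-0.72,0],[0,0,0]],[1,[-0.98,-0.72,0],[0,0,0]],[1,[-0.98,-0.72,0],[0,0,0]],[1,[0,0,0],[0,0,0]]]'
python3 - <<'E'
from h import *
o=ctrl.get_obs(); c=snap('wrist','w1.png')
np.savez('pics/wrist.npz',**c,p=o['ee_pos'],r=o['ee_rot']); print(o['t'],o['ee_pos'])
E
```

```text
t: 2.23
ee_pos: [0.5092, 0.1649, 0.2983]
ee_rot: [0.14, 0.99, -0.002, 0.001]
ft_force: [0.5, -0.4, -0.8]
gripper_width: 0.009
finger_force: 0.0
2.2333 [0.50918342 0.16489684 0.29832988]
```

View pics/w1.png

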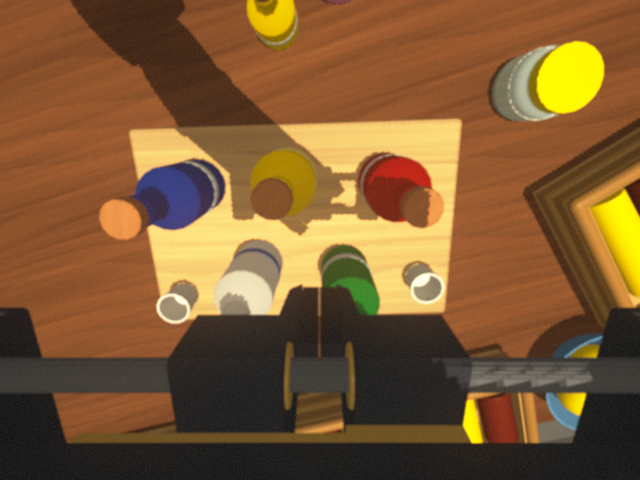

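The wrist view shows yellow's cap at (272,198), blue's at (122,219) and red's at (423,208). Green's cap is hidden behind the fingers. Computing positions.

```bash
cat >> h.py <<'E'
def wz(uv,z):
    c=np.load('pics/wrist.npz'); M=R.from_quat(c['r']).as_matrix(); T=c['T_tool_cam']
    p=cv2.undistortPoints(np.array(uv,float).reshape(-1,1,2),c['intrinsics'],c['distortion']).reshape(-1,2)
    d=np.c_[p,np.ones(len(p))]@(M@T[:3,:3]).T; o=c['p']+M@T[:3,3]
    return o+d*((z-o[2])/d[:,2])[:,None]
def shift(dx,dy,dz):
    o=ctrl.get_obs(); M=R.from_quat(o['ee_rot']).as_matrix(); return M.T@[dx,dy,dz]/.02
E
python3 - <<'E'
from h import *
for uv,z in(((272,199),.191),((122,219),.201),((424,208),.191)): print(wz([uv],z).round(4))
for n in('y',): print(shift(*(np.array([.471,.132,.215])-ctrl.get_obs()['ee_pos'])).round(2))
c=np.load('pics/wrist.npz');im=c['frame'][:,:,::-1]
cv2.imwrite('pics/w1c.png',cv2.resize(im[140:320,80:460],(760,360),interpolation=cv2.INTER_CUBIC))
E
```

```text
[[0.4687 0.1396 0.191 ]]
[[0.4508 0.0304 0.201 ]]
[[0.5072 0.2482 0.191 ]]
[ 1.26 -2.21  4.17]
```

View pics/w1c.png

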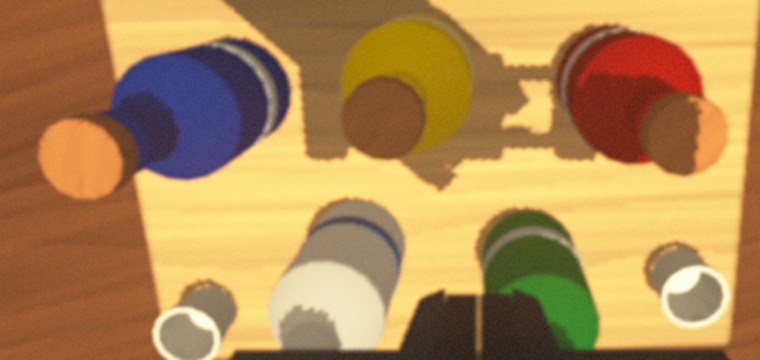

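```bash
python3 -m inch '[[1,[0.7,-0.95,0],[0,0,0]],[1,[0.7,-0.95,0.8],[0,0,0]],[1,[0,0,1],[0,0,0]],[1,[0,0,1],[0,0,0]],[1,[0,0,1],[0,0,0]]]'; python3 -m inch '[[1,[0,0,0.3],[0,0,0]],[1,[0,0,0],[0,0,0]]]'
python3 - <<'E'
from h import *
a=snap('scene','s2.png')['frame'];b=snap('side','d2.png')['frame'];print(ctrl.get_obs()['ee_pos'],shift(.01,0,0))
cv2.imwrite('pics/c2.png',np.hstack([cv2.resize(x,(400,600),interpolation=cv2.INTER_CUBIC) for x in(a[150:270,360:440,::-1],b[130:250,240:320,::-1])]))
p=ctrl.get_obs()['ee_pos'];print(proj('scene',p),proj('side',p))
E
```

```text
t: 2.7
ee_pos: [0.468, 0.1425, 0.2223]
ee_rot: [0.136, 0.991, 0.001, 0.0]
ft_force: [0.4, -0.3, -0.1]
gripper_width: 0.005
finger_force: 0.0
t: 2.87
ee_pos: [0.4674, 0.1421, 0.2155]
ee_rot: [0.136, 0.991, -0.001, -0.002]
ft_force: [-0.5, 0.3, 1.2]
gripper_width: 0.001
finger_force: 0.0
[0.46898767 0.14234437 0.21722955] [-4.81505415e-01  1.34731213e-01  1.87850176e-04]
[[396.86243067 197.00137445]] [[275.93091865 183.44716626]]
```

View pics/c2.png

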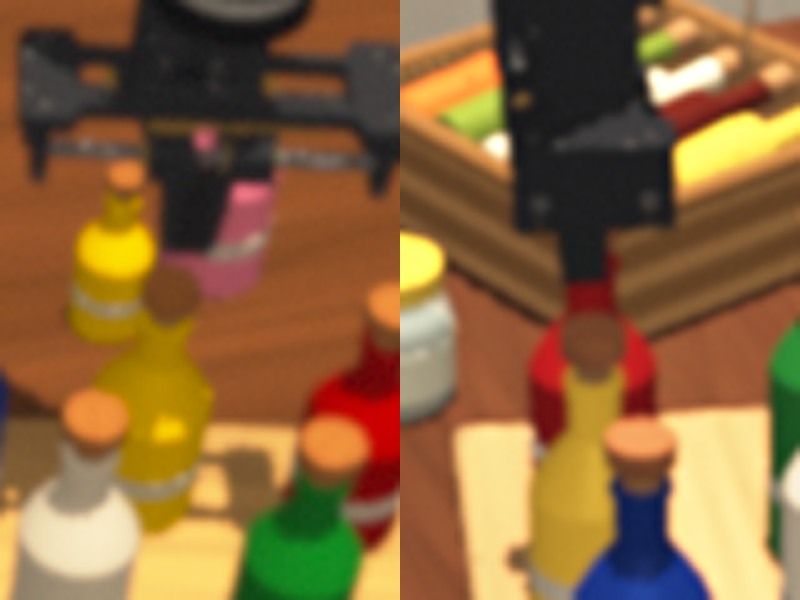

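```bash
python3 - <<'E'
from h import *
print(atz('scene',[(393.4,206.6)],.191),atz('side',[(277.5,196.3)],.191))
q=np.array([.469,.1423,.191]);print(proj('scene',q),proj('side',q))
print(shift(.470-.468,.1335-.1422,0))
E
```

```text
[[0.47570847 0.13435819 0.191     ]] [[0.46738788 0.12910951 0.191     ]]
[[395.49095905 204.40463217]] [[276.18549072 193.58508858]]
[-2.13517325e-01 -3.91963378e-01 -2.50212920e-04]
```

```bash
python3 -m inch '[[1,[-0.23,-0.35,0],[0,0,0]],[1,[0,0,0.5],[0,0,0]],[1,[0,0,0.4],[0,0,0]],[1,[0,0,0.2],[0,0,0]],[1,[0,0,0],[0,0,0]]]'; python3 -m inch '[[1,[0,0,0.15],[0,0,0]],[1,[0,0,0.1],[0,0,0]],[1,[0,0,0.1],[0,0,0]],[1,[0,0,0],[0,0,0]]]'
```

```text
t: 3.38
ee_pos: [0.4712, 0.1333, 0.1943]
ee_rot: [0.136, 0.991, -0.0, -0.0]
ft_force: [0.7, -0.0, 0.1]
gripper_width: 0.007
finger_force: 0.0
t: 3.72
ee_pos: [0.4716, 0.1337, 0.1877]
ee_rot: [0.136, 0.991, 0.0, 0.0]
ft_force: [-0.2, -0.1, 0.4]
gripper_width: 0.003
finger_force: 0.0
```

```bash
for i in 1 2; do python3 -m inch '[[1,[0,0,0.1],[0,0,0]],[1,[0,0,0],[0,0,0]]]'; done
python3 - <<'E'
from h import *
a=snap('scene','s3.png')['frame'];b=snap('side','d3.png')['frame']
cv2.imwrite('pics/c3.png',np.hstack([cv2.resize(x,(400,600),interpolation=cv2.INTER_CUBIC) for x in(a[150:270,360:440,::-1],b[130:250,240:320,::-1])]))
E
```

```text
t: 3.88
ee_pos: [0.4716, 0.1336, 0.1857]
ee_rot: [0.136, 0.991, 0.0, 0.0]
ft_force: [0.1, 0.6, 1.3]
gripper_width: 0.012
finger_force: 0.3
t: 4.05
ee_pos: [0.4716, 0.1336, 0.1835]
ee_rot: [0.136, 0.991, 0.0, 0.0]
ft_force: [0.5, 0.8, 1.0]
gripper_width: 0.005
finger_force: 0.3
```

View pics/c3.png

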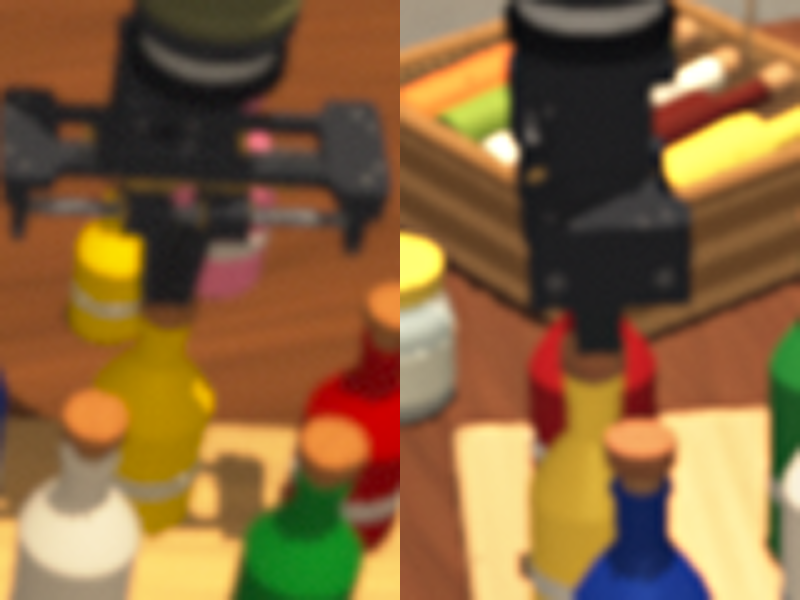

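In both views the fingertips (scene crop (172,300), side crop (597,350)) sit centred on the yellow cap, and it has begun to sink. I'll keep going in small steps until the force rises.

```bash
for i in 1 2 3; do python3 -m inch '[[1,[0,0,0.1],[0,0,0]],[1,[0,0,0],[0,0,0]]]' | egrep 'pos|ft'; done
```

```text
ee_pos: [0.4714, 0.1336, 0.1815]
ft_force: [-0.8, 0.1, -0.6]
ee_pos: [0.4714, 0.1335, 0.1795]
ft_force: [0.1, -0.1, 0.8]
ee_pos: [0.4719, 0.1336, 0.1794]
ft_force: [-4.1, -1.0, 19.7]
```

Yellow is home: it stopped hard at 0.1794 with 20 N. Next I lift off and go over green.

```bash
python3 -m inch '[[1,[0,0,-0.5],[0,0,0]],[1,[0,0,-1],[0,0,0]],[1,[0,0,-1],[0,0,0]],[1,[0,0,-1],[0,0,0]],[1,[-0.45,0.25,0],[0,0,0]]]'|egrep 'pos|ft';  python3 -m inch '[[1,[-1,0.5,0],[0,0,0]],[1,[-1,0.5,0],[0,0,0]],[1,[-1,0.5,0],[0,0,0]],[1,[-1,0.5,0],[0,0,0]],[1,[-1,0.5,0],[0,0,0]]]'|egrep 'pos|ft'; python3 -m inch '[[1,[-0.6,0.5,0],[0,0,0]],[1,[0,0,0.7],[0,0,0]],[1,[0,0,0],[0,0,0]],[1,[0,0,0],[0,0,0]]]'
python3 - <<'E'
from h import *
a=snap('scene','s4.png')['frame'];b=snap('side','d4.png')['frame'];p=ctrl.get_obs()['ee_pos'];print(p)
cv2.imwrite('pics/c4.png',np.hstack([cv2.resize(x,(400,600),interpolation=cv2.INTER_CUBIC) for x in(a[170:290,380:460,::-1],b[100:220,280:360,::-1])]))
print(proj('scene',p),proj('side',p))
E
```

```text
ee_pos: [0.4814, 0.136, 0.2505]
ft_force: [0.5, -0.0, -0.0]
ee_pos: [0.5918, 0.1569, 0.2472]
ft_force: [-0.0, 0.3, 0.2]
t: 5.82
ee_pos: [0.6044, 0.1629, 0.2325]
ee_rot: [0.136, 0.991, -0.001, -0.002]
ft_force: [0.6, 0.1, 0.0]
gripper_width: 0.007
finger_force: 0.0
[0.60501577 0.16313867 0.23386952]
[[425.01853755 229.59122176]] [[326.84168034 163.49759532]]
```

View pics/c4.png

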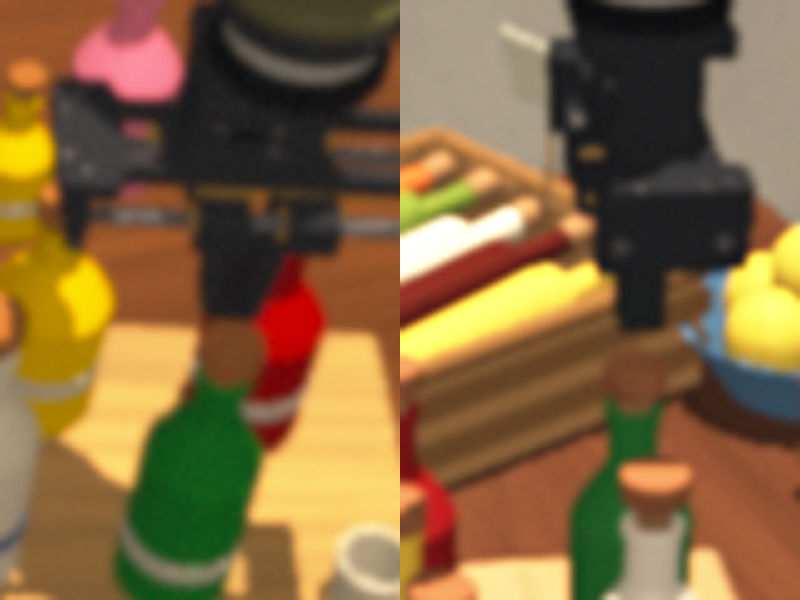

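The fingertips (scene crop (233,315), side crop (640,325)) are over green's cap (scene crop (234,345), side crop (635,370)), within about 2 mm. I'll nudge +y and press.

```bash
python3 -m inch '[[1,[0,0.1,0.4],[0,0,0]],[1,[0,0,0.4],[0,0,0]],[1,[0,0,0.2],[0,0,0]],[1,[0,0,0],[0,0,0]]]'|egrep 'pos|ft'; for i in 1 2 3 4; do python3 -m inch '[[1,[0,0,0.1],[0,0,0]],[1,[0,0,0.05],[0,0,0]],[1,[0,0,0],[0,0,0]]]' | egrep 'pos|ft'; done
```

```text
ee_pos: [0.605, 0.165, 0.2123]
ft_force: [0.2, 0.5, -0.4]
ee_pos: [0.606, 0.1653, 0.2106]
ft_force: [-0.5, -0.2, 0.2]
ee_pos: [0.6063, 0.1654, 0.2079]
ft_force: [-0.2, 0.1, 1.6]
ee_pos: [0.6063, 0.1654, 0.2048]
ft_force: [-0.2, 0.1, 1.4]
ee_pos: [0.6062, 0.1654, 0.2015]
ft_force: [0.2, 0.1, 1.6]
```

```bash
for i in 1 2; do python3 -m inch '[[1,[0,0,0.1],[0,0,0]],[1,[0,0,0],[0,0,0]]]' | egrep 'pos|ft'; done
```

```text
ee_pos: [0.6062, 0.1654, 0.1995]
ft_force: [-0.0, -0.5, 1.6]
ee_pos: [0.6068, 0.1656, 0.1995]
ft_force: [-2.5, -0.7, 13.4]
```

Green is home: hard stop at 0.1995 with 13 N. I'll draw back up and toward +y, then check.

```bash
python3 -m inch '[[1,[0,0,-0.5],[0,0,0]],[1,[0,0,-1],[0,0,0]],[1,[0,0,-1],[0,0,0]],[1,[0,0,-1],[0,0,0]],[1,[0,0,-1],[0,0,0]]]'|egrep 'pos|ft'; for i in 1 2 3; do python3 -m inch '[[1,[0.7,1,0],[0,0,0]],[1,[0.7,1,0],[0,0,0]],[1,[0.7,1,0],[0,0,0]],[1,[0.7,1,0],[0,0,0]],[1,[0.7,1,0],[0,0,0]]]'|egrep 'pos|ft';done; python3 -m inch '[[1,[0,0,0],[0,0,0]],[1,[0,0,0],[0,0,0]],[1,[0,0,0],[0,0,0]]]'
python3 - <<'E'
from h import *
a=snap('scene','s5.png')['frame'];b=snap('side','d5.png')['frame']
cv2.imwrite('pics/c5.png',np.hstack([cv2.resize(x,(400,400),interpolation=cv2.INTER_CUBIC) for x in(a[150:310,320:480,::-1],b[160:320,230:390,::-1])]))
E
```

```text
ee_pos: [0.6054, 0.1651, 0.2882]
ft_force: [0.1, 0.6, 0.1]
ee_pos: [0.5647, 0.2813, 0.2874]
ft_force: [-1.2, 0.4, 0.1]
ee_pos: [0.5244, 0.3964, 0.2873]
ft_force: [0.6, 0.2, -0.5]
ee_pos: [0.484, 0.5116, 0.2872]
ft_force: [-0.0, -0.5, -0.6]
t: 9.5
ee_pos: [0.4854, 0.5097, 0.2872]
ee_rot: [0.137, 0.991, -0.001, 0.0]
ft_force: [0.0, 0.2, -0.7]
gripper_width: 0.004
finger_force: 0.0
```

View pics/c5.png

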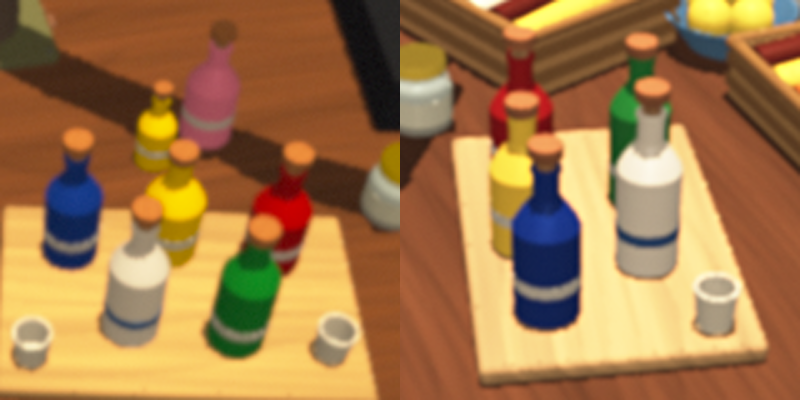

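Both caps have sunk onto their rims: yellow at crop (184,151)/(521,102), green at (265,229)/(642,42). The other stoppers, bottles and cups look unchanged. Handing in.

```bash
python3 -c "
from plant import ctrl
print(ctrl.job_done())"
```

```text
the job is handed in; nothing more can be done
None
```

I pressed the yellow and green stoppers down to a hard stop within about 1 mm of their fully-home heights, drew the arm back clear, and handed the job in at about 9.6 s; the last pictures showed everything else on the board unchanged, but no verdict came back.

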